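Hook the full die tin out of the deep rack

ROBOT

A 6-joint arm with a two-finger parallel gripper is mounted at the origin on the work surface. World frame = base frame: x ahead of the robot, y to its left, z up, the work surface at z = 0. Lengths are in m, angles in rad, forces in N, time in s.
With the tool pointing down it reaches from about 0.35 to 0.975 m from the base axis. Payload 7.1 kg.
Tool frame: the origin (TCP) lies at the very end of the fingers, on their centre line; the grasp point (between the pads) lies 19 mm behind it; z points along the fingers, y is the line along which they close (so a half turn about z gives the same grasp; the last joint's range is limited). The gripper opens to 88 mm and grips with 3 to 60 N. Pads are 20 mm wide; open, the fingers measure 115 mm over their backs; the gripper's body (75 mm by 178 mm) begins 61 mm behind the grasp point.
Start: joints at [1.166, 0.423, 1.63, -0, 1.089, -0.019], TCP at [0.235, 0.579, 0.223] pointing down, gripper open.
Joint ranges: [-3, 3], [-0.9, 2.11], [0.09, 2.58], [-1.31, 4.45], [0.11, 2.69], [-2.54, 2.54]. Speed limits (rad/s): [2.39, 2.39, 3.01, 3.14, 3.14, 3.14].

INTERFACE

Orientations are given as a 3x3 rotation matrix whose columns are the frame's x, y, z axes.
In Python, from bench import bot gives the robot as it stands.
- The arm moves only by the shell command python3 -m pendant 'ROWS' [FORCE]. ROWS is a JSON object of lists of equal length, an entry for each row: "delta_pos": the shift along the tool's x, y, z in m, a list of three; "rot": the turn, a rotation vector about the tool's x, y, z in rad, a list of three; "hand": the finger opening in m, from 0 to 0.0878. A call has exactly 8 rows; each row shifts and turns the commanded pose from where the row before left it, along the tool's axes as they then stand; what a row does not reach is not made up. A row lasts 1/12 s, in which the tool goes at most 41.7 mm and 7.16 degrees, less where a joint would pass 70% of its speed; a pose out of reach is approached as far as the arm can. A call is refused whole if a number of a shift passes 0.0417 or a number of a turn 0.125, either way. A call with a gripper value outside its range is refused whole. The fingers move at their own pace and stop on an object; FORCE is the grip in N (left out, the last holds). Time passes only in rows, so rows that do not move let the fingers close, or fill a call up. It gives the time, the measured TCP pose, the force, the opening and the grip force at its end, in the units of the state.
- bot.read_state(): the state, without advancing time (a new reading comes with each control period).
- bot.capture(name): name is "side" or "top"; returns (picture, depth): 420x560x3 uint8, red, green, blue; 420x560 float32, m along the optical axis (not along the pixel's ray), 0 where there is no reading.
- bot.calibration(name): a dict with "fov_y" (degrees; the focal length in pixels is half the picture's height over the tangent of half this angle, whatever the lens; pixels are square), "cx", "cy" (the principal point, pixels), "rvec" (rotation vector, rad) and "tvec" (3), from world to camera coordinates, as OpenCV has them. Camera axes: x right, y down, z forward; pixel columns grow to the right and rows downward; lengths in m; the calibration is good to about 2 mm. A picture is of the moment at which its call begins. calibration takes no time and is no camera call.
- bot.job_done(): hands the job in; it is judged then, once.
The state is a dict: "t": time; "joints": joint angles; "joint_vel": joint speeds; "joint_torque": joint torques, N m; "eef_pos": TCP position; "tool_rot": TCP orientation; "force": force on the tool from outside, world axes, zero at the start; "moment": the same for the moment, N m; "opening": finger opening in m; "grasp_force": force on a finger pad.
Only numpy, scipy, OpenCV 4.12 (cv2) and the standard library are available. Lean on these libraries where they do the work, as an engineer would, in place of code of your own. Each camera call takes 0.05 s, during which the arm holds its last target. There are 200 camera calls.

TASK

Three identical shut tins hang deep in the narrow wells of the rack; only one holds the heavy brass stamping die. Take the hook rod from its stand, find the heavy tin by lifting with the hook, bring it out on the hook and set it gently upright in the tray, touching the tins only with the rod. Leave the two light tins hanging in their own wells, hang the rod back in its stand and do not disturb the jar, the spool or the burnisher.

Things in the scene. Friction and masses are not known exactly. Their poses are not given: they have to be found in the camera images.
- rack: Fixed white sheet-steel rack, open at the top, 90 (x) x 264 (y) x 145 mm high. Origin: centre of its underside on the bench; x roughly away from the robot. Three square wells 84 x 84 mm inside, centres at y = -87, 0, +87 mm, walls 3 mm. In each, 11 mm wide ledges along the +y and -y walls, tops 38 mm above the bench, carry the tin's ears.
- tin_a: One of three identical shut square aluminium tins, 54 x 54 x 38 mm. Origin: centre of underside, z up. Flat ears at its +y and -y sides (78 mm over both, 16 mm wide, undersides at z = 30 mm). On the lid a fixed dark 5 mm wire arch in the y-z plane: feet at y = +-20, shoulders y = +-18, z = 66, peak y = 0, z = 72 mm (wire centre); 31 mm free below the peak. Hangs by its ears, origin 8 mm above the bench.
- tin_b: Same as tin_a in shape, size, origin and axes. Each tin starts hanging in some well of the rack, x and y along the rack's. Any of the three may be the heavy one, in any well: it weighs 0.35 to 0.5 kg, the other two about 0.09 kg each. The weight cannot be seen, only felt when a tin hangs free on the hook.
- tin_c: Same as tin_a in shape, size, origin, axes and possible weight. The arch is rigid; a tin hung on the hook by its peak hangs level, can swing a little, and stands by itself on its flat underside.
- rod: Hook rod, 144 mm long, 0.07 kg. Origin: centre of the handle's underside, z up. Wooden handle above it, 20 (x) x 24 (y) x 55 mm high. Below, a 7 mm thick steel shank goes 85 mm down (centre lines), turns to +x for 18 mm, and its tip turns up 8 mm (top of tip 11.5 mm above the bottom piece's centre line); 11 mm gap from shank to tip. Starts hanging upright in the stand, x along the stand's x; lifts straight up.
- stand: Fixed dark steel fork stand. Origin: on the bench, directly below the hanging rod's origin. Two level prongs, tops at 110 mm, run along x from -32 to +48 mm, each 14 mm wide, 13 mm slot between, open at -x; the handle rests on them, shank and hook pass through the slot from above when the hook points along x. Post at x = 45 to 59 mm, no higher. Foot plate 110 x 80 x 12 mm.
- tray: Fixed black tray, 160 x 160 mm, 18 mm high outside, walls and floor 4 mm thick. Origin: centre of its underside on the bench. Tray and stand are at one side of the rack each, either way round.
- jar: Bystander: round glass jar, 52 mm across, 80 mm high, standing behind the rack. Origin: centre of its underside.
- spool: Bystander: wooden thread spool, 48 mm across, 60 mm high, standing behind the rack. Origin: centre of its underside.
- burnisher: Bystander: small turned wooden edge burnisher, 50 mm across, 45 mm high, standing between robot and rack. Origin: centre of its underside.
Not all that is in view belongs to the job. What is shaped like the tin_a but blue or turquoise is not meant.

How it is judged:
On the way, in this order (a step that is already met when the one before it is completed fails the run):
1. the hook rod is lifted out of its stand (height (world z) of rod above 0.16 m), for 0.1 s.
2. a tin hangs on the rod, wholly above the rack's mouth (((height (world z) of tin_a above 0.146 m and contact force between rod and tin_a above 0.3 N) or (height (world z) of tin_b above 0.146 m and contact force between rod and tin_b above 0.3 N) or (height (world z) of tin_c above 0.146 m and contact force between rod and tin_c above 0.3 N))), for 0.2 s.
3. the heavy tin stands upright in the tray, the light ones hang in their wells (((x of tin_a in the frame of tray between -0.05 and 0.05 m and y of tin_a in the frame of tray between -0.05 and 0.05 m and height (world z) of tin_a below 0.012 m and angle between each of tin_a, tin_b, tin_c's own z axis and vertical below 0.12 rad and linear speed of tin_a below 0.02 m/s and contact force between tin_a and tray above 2 N and distance of each of tin_b, tin_c from where it was at the start of the episode below 0.025 m) or (x of tin_b in the frame of tray between -0.05 and 0.05 m and y of tin_b in the frame of tray between -0.05 and 0.05 m and height (world z) of tin_b below 0.012 m and angle between each of tin_b, tin_a, tin_c's own z axis and vertical below 0.12 rad and linear speed of tin_b below 0.02 m/s and contact force between tin_b and tray above 2 N and distance of each of tin_a, tin_c from where it was at the start of the episode below 0.025 m) or (x of tin_c in the frame of tray between -0.05 and 0.05 m and y of tin_c in the frame of tray between -0.05 and 0.05 m and height (world z) of tin_c below 0.012 m and angle between each of tin_c, tin_a, tin_b's own z axis and vertical below 0.12 rad and linear speed of tin_c below 0.02 m/s and contact force between tin_c and tray above 2 N and distance of each of tin_a, tin_b from where it was at the start of the episode below 0.025 m)) and distance of rod from where it was at the start of the episode above 0.05 m), for 0.1 s.
At the end, for the whole second after the job is handed in: Heavy tin (over 2 N on the tray) upright and still on the tray floor, centre within 50 mm of the tray centre along each tray axis; the other two hang upright within 25 mm of their starts; rod hangs upright and still in the stand, within 6 mm in height and 25 mm sideways (((x of tin_a in the frame of tray between -0.05 and 0.05 m and y of tin_a in the frame of tray between -0.05 and 0.05 m and height (world z) of tin_a below 0.012 m and angle between each of tin_a, tin_b, tin_c's own z axis and vertical below 0.12 rad and linear speed of tin_a below 0.02 m/s and contact force between tin_a and tray above 2 N and distance of each of tin_b, tin_c from where it was at the start of the episode below 0.025 m) or (x of tin_b in the frame of tray between -0.05 and 0.05 m and y of tin_b in the frame of tray between -0.05 and 0.05 m and height (world z) of tin_b below 0.012 m and angle between each of tin_b, tin_a, tin_c's own z axis and vertical below 0.12 rad and linear speed of tin_b below 0.02 m/s and contact force between tin_b and tray above 2 N and distance of each of tin_a, tin_c from where it was at the start of the episode below 0.025 m) or (x of tin_c in the frame of tray between -0.05 and 0.05 m and y of tin_c in the frame of tray between -0.05 and 0.05 m and height (world z) of tin_c below 0.012 m and angle between each of tin_c, tin_a, tin_b's own z axis and vertical below 0.12 rad and linear speed of tin_c below 0.02 m/s and contact force between tin_c and tray above 2 N and distance of each of tin_a, tin_b from where it was at the start of the episode below 0.025 m)) and z of rod in the frame of stand between 0.104 and 0.116 m and horizontal distance between rod and stand below 0.025 m and angle between rod's own z axis and vertical below 0.15 rad and linear speed of rod below 0.02 m/s); the robot touches nothing.
It fails at once if the robot's fingers or arm touch a tin (contact force between any of the fingers, the arm and tin_a above 0.5 N or contact force between any of the fingers, the arm and tin_b above 0.5 N or contact force between any of the fingers, the arm and tin_c above 0.5 N).
It fails at once if a tin is dropped or banged into the tray (over 60 N) (contact force between any of tin_a, tin_b, tin_c and tray above 60 N).
It fails at once if a bystander is shifted by more than 30 mm (distance of any of jar, spool, burnisher from where it was at the start of the episode above 0.03 m).
It also fails if it takes over 72 s, if anything falls off the work surface, if the arm or the gripper's body presses on something with over 40 N, if the wrist force passes 120 N, or if a joint passes its speed limit or range.

## Working session

There is one attempt and no reset: what is moved stays moved. The work goes in short steps, Python scripts to look and compute and a shell command to move; the robot and the scene stay as the last step left them, time stands still between calls to the robot, and variables do not carry over. Pictures are saved under pics/ and viewed, at most 10 in all, crops included, and the job is handed in when it is done.

```bash
ls; mkdir -p pics
cat > h.py <<'E'
import numpy as np, cv2
from bench import bot
def cam(n):
    c=bot.calibration(n); f=210/np.tan(np.radians(c['fov_y'])/2)
    R=cv2.Rodrigues(np.array(c['rvec'],float))[0]; t=np.array(c['tvec'],float)
    return f,c['cx'],c['cy'],R,t,c
def ray(n,u,v,z):
    f,cx,cy,R,t,_=cam(n); d=R.T@np.array([(u-cx)/f,(v-cy)/f,1]); o=-R.T@t
    return o+d*(z-o[2])/d[2]
def cloud(n,D):
    f,cx,cy,R,t,_=cam(n); v,u=np.mgrid[:420,:560]
    P=np.stack([(u-cx)/f*D,(v-cy)/f*D,D],-1)
    return (P-t)@R
def proj(n,p):
    f,cx,cy,R,t,_=cam(n); q=R@np.array(p)+t; return f*q[0]/q[2]+cx,f*q[1]/q[2]+cy
def snap(n):
    im,D=bot.capture(n); return im,D
E
python3 - <<'E'
from h import *
for n in('side','top'):
    im,D=snap(n); np.savez(f'{n}0.npz',im=im,D=D); cv2.imwrite(f'pics/{n}0.png',im[...,::-1])
    print(bot.calibration(n)); f,cx,cy,R,t,c=cam(n); print(-R.T@t)
s=bot.read_state(); print(s)
E
```

```text
pics
{'fov_y': 43.60160829221044, 'cx': 290.46701057634175, 'cy': 218.58544820427193, 'rvec': array([ 2.27914522, -0.03926391,  0.02483281]), 'tvec': array([-0.60305254,  0.07796098,  1.15253113])}
[ 0.56841799 -0.84580288  0.81215563]
{'fov_y': 54.08537361671033, 'cx': 282.1946983541777, 'cy': 211.59655218873544, 'rvec': array([ 2.14474434, -2.15960978,  0.15600416]), 'tvec': array([-0.004474  ,  0.63516217,  1.09711515])}
[ 0.47720967 -0.00158753  1.17447054]
{'t': 0.1, 'joints': array([ 1.16595987e+00,  4.23725034e-01,  1.63058408e+00, -1.20523177e-05,
        1.08860878e+00, -1.90174229e-02]), 'joint_vel': array([-5.84270167e-05,  5.04989341e-04, -3.38118520e-03, -1.03930694e-04,
        1.25728664e-03,  1.87616721e-03]), 'joint_torque': array([-1.91027762e-04, -5.45609450e+01, -2.74325520e+01,  6.44361321e-02,
        1.89241249e-02, -5.45880926e-05]), 'eef_pos': array([0.2349959 , 0.5786123 , 0.22201562]), 'tool_rot': array([[-9.26492629e-01,  3.76312564e-01, -5.12154928e-04],
       [ 3.76312912e-01,  9.26491823e-01, -1.22232176e-03],
       [ 1.45323190e-05, -1.32520261e-03, -9.99999122e-01]]), 'force': array([0.10090601, 0.25686288, 1.04196107]), 'moment': array([-0.00663844,  0.01805852, -0.04824431]), 'grasp_force': 0.0, 'opening': 0.08819701666579535}
```

View pics/top0.png

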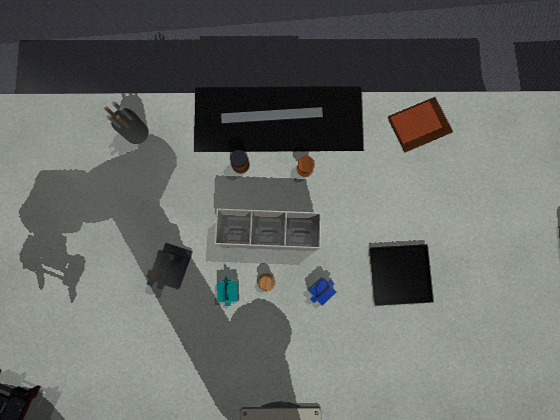

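View pics/side0.png

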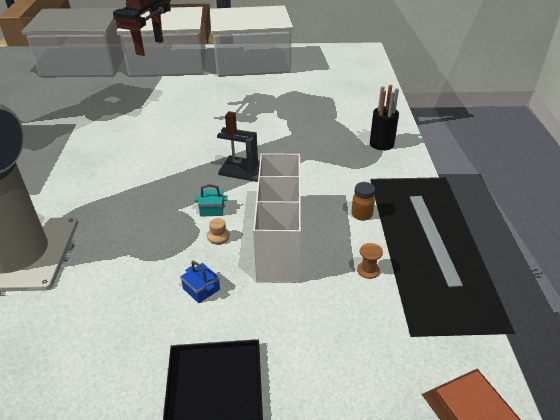

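Top view: rack at (268,229) with three tins in it, stand with rod at (170,267) and its handle near (153,275), tray at (401,274). The jar and spool are at (240,161) and (305,165), and the burnisher is at (266,283). Tin look-alikes are the turquoise (228,290) and blue (321,290) ones, outside the rack, so rejected. Rod look-alike is the pen cup at (127,122), also rejected. The side view shows the wooden handle at (231,123) on the dark fork.

Run:
```python
from h import *
d=np.load('top0.npz');im,D=d['im'],d['D'];P=cloud('top',D);Z=P[...,2]
def rect(m,name):
    m=m&(D>0); p=P[m]; r=cv2.minAreaRect(p[:,:2].astype(np.float32)); print(name,len(p),'c',np.round(r[0],4),'size',np.round(r[1],4),'ang',round(r[2],2),'z',np.round(np.percentile(p[:,2],[5,50,95]),4))
v,u=np.mgrid[:420,:560]
def box(a,b,c,e): return (u>a)&(u<b)&(v>c)&(v<e)
rect(box(205,330,200,255)&(Z>.138)&(Z<.155),'rack rim')
for i,(a,b) in enumerate([(220,248),(254,283),(289,318)]):
    m=box(a,b,212,247)&(Z>.065)&(Z<.09); rect(m,'arch%d'%i)
    m=box(a,b,212,247)&(Z>.04)&(Z<.056); rect(m,'lid%d'%i)
rect(box(135,205,230,300)&(Z>.095)&(Z<.118),'prongs')
rect(box(135,205,230,300)&(Z>.15),'handle')
rect(box(135,205,230,300)&(Z>.007)&(Z<.02),'foot')
rect(box(360,445,235,315)&(Z>.014)&(Z<.025),'tray rim')
rect(box(360,445,235,315)&(Z>-.0)&(Z<.01),'tray floor')
rect(box(225,252,145,175)&(Z>.06),'jar');rect(box(292,318,150,180)&(Z>.045),'spool');rect(box(255,277,270,295)&(Z>.035),'burn')
rect(box(215,242,275,306)&(Z>.03),'turq');rect(box(305,340,272,306)&(Z>.03),'blue')
c=np.hstack([cv2.resize(im[235:300,135:205][...,::-1],None,fx=5.5,fy=5.5,interpolation=2),cv2.resize(im[200:265,205:275][...,::-1],None,fx=5.5,fy=5.5,interpolation=2)]);cv2.imwrite('pics/crop.png',c)
d=np.load('side0.npz');i2=d['im'];D2=d['D'];P2=cloud('side',D2)
m=(P2[...,2]>.115)&(P2[...,2]<.18)&(D2>0);m[:, :215]=0;m[:,250:]=0;m[:100]=0;m[145:]=0
p=P2[m];print('handle side',len(p),p.min(0),p.max(0))
```

```text
rack rim 492 c [0.5804 0.0276] size [0.264  0.0908] ang 87.35 z [0.1404 0.1451 0.1481]
arch0 96 c [0.5834 0.1215] size [0.0709 0.0883] ang 88.18 z [0.0665 0.078  0.0858]
lid0 455 c [0.5842 0.1228] size [0.0877 0.0697] ang 0.1 z [0.0415 0.046  0.0505]
arch1 66 c [0.6002 0.0296] size [0.0724 0.0455] ang 86.31 z [0.0685 0.0798 0.0884]
lid1 460 c [0.5833 0.0295] size [0.075  0.0805] ang 89.59 z [0.0409 0.0459 0.05  ]
arch2 87 c [ 0.5798 -0.0647] size [0.0742 0.0776] ang 87.46 z [0.0673 0.0785 0.0879]
lid2 484 c [ 0.5796 -0.0652] size [0.0732 0.0781] ang 87.5 z [0.0413 0.0461 0.0504]
prongs 414 c [0.4792 0.3046] size [0.0445 0.0913] ang 71.31 z [0.1054 0.1099 0.1134]
handle 99 c [0.4662 0.3081] size [0.024  0.0204] ang 74.47 z [0.154  0.1651 0.1685]
foot 729 c [0.4914 0.3035] size [0.2207 0.1106] ang 70.16 z [0.0085 0.0122 0.0163]
tray rim 354 c [ 0.4608 -0.3412] size [0.1599 0.1611] ang 3.01 z [0.0146 0.0178 0.0214]
tray floor 4687 c [ 0.4596 -0.3488] size [0.2441 0.218 ] ang 89.54 z [0.0004 0.0032 0.0073]
jar 240 c [0.7792 0.1105] size [0.0446 0.0456] ang 58.72 z [0.0749 0.08   0.0833]
spool 226 c [ 0.7667 -0.0761] size [0.0449 0.0464] ang 88.47 z [0.0569 0.0603 0.0635]
burn 139 c [0.4429 0.0364] size [0.0325 0.0322] ang 89.3 z [0.0421 0.0448 0.0485]
turq 488 c [0.4193 0.1427] size [0.0752 0.0553] ang 0.13 z [0.0339 0.0381 0.0684]
blue 479 c [ 0.4173 -0.1165] size [0.0569 0.0772] ang 41.22 z [0.034  0.0385 0.0684]
handle side 224 [0.44826043 0.2916752  0.11531337] [0.47709685 0.32209157 0.16943518]
```

View pics/crop.png

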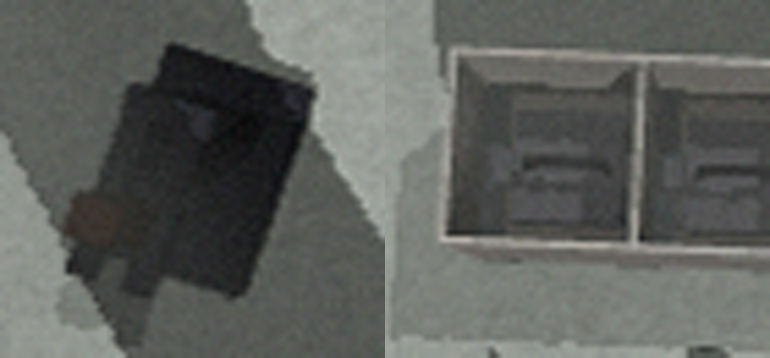

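The crop shows the wooden handle at its left, over the dark fork whose post is at upper right. In the rack wells, each tin has a dark arch along y. Choice: this rod, and the tins inside the rack. I'll go above the handle first, then turn so the fingers close along the stand's x.

```bash
python3 -m pendant '{"delta_pos":[[-0.0316,-0.01635,0],[-0.0316,-0.01635,0],[-0.0316,-0.01635,0],[-0.0316,-0.01635,0],[-0.0316,-0.01635,0],[-0.0316,-0.01635,0],[-0.0316,-0.01635,0],[-0.0316,-0.01635,0]],"rot":[[0,0,0],[0,0,0],[0,0,0],[0,0,0],[0,0,0],[0,0,0],[0,0,0],[0,0,0]],"hand":[0.0878,0.0878,0.0878,0.0878,0.0878,0.0878,0.0878,0.0878]}' 40
python3 -m pendant '{"delta_pos":[[-0.0316,-0.01635,0],[-0.0316,-0.01635,0],[0,0,0],[0,0,0],[0,0,0],[0,0,0],[0,0,0],[0,0,0]],"rot":[[0,0,0],[0,0,0],[0,0,0.116],[0,0,0.116],[0,0,0.116],[0,0,0.116],[0,0,0.116],[0,0,0.116]],"hand":[0.0878,0.0878,0.0878,0.0878,0.0878,0.0878,0.0878,0.0878]}'
python3 -m pendant '{"delta_pos":[[0,0,0],[0,0,0],[0,0,0],[0,0,0],[0,0,0],[0,0,0],[0,0,0],[0,0,0]],"rot":[[0,0,0.116],[0,0,0.116],[0,0,0.116],[0,0,0.116],[0,0,0.116],[0,0,0.116],[0,0,0.117],[0,0,0]],"hand":[0.0878,0.0878,0.0878,0.0878,0.0878,0.0878,0.0878,0.0878]}'
cat > wells.py <<'E'
from h import *
d=np.load('top0.npz');im,D=d['im'],d['D']
yv=np.array([.0462,.9989]);xv=np.array([.9989,-.0462]);c=np.array([.5804,.0276])
g=im.max(2).astype(int)
for i,y in enumerate((.087,0,-.087)):
    w=c+yv*y
    # unwarp plane z=.08 around the well, look for the dark wire
    xs=np.arange(-.03,.031,.001); 
    prof=[]
    for x in xs:
        vals=[]
        for yy in np.arange(-.012,.0121,.002):
            q=w+xv*x+yv*yy; u,v=proj('top',[*q,.08]); vals.append(cv2.getRectSubPix(g.astype(np.float32),(1,1),(float(u),float(v)))[0,0])
        prof.append(np.mean(vals))
    prof=np.array(prof); k=prof.argmin(); print(i,np.round(w,4),'wire x off',xs[k],np.round(prof[max(0,k-6):k+7]))
E
python3 wells.py
```

```text
t: 0.77
eef_pos: [0.4208, 0.3611, 0.2224]
tool_rot: [[-0.927, 0.376, -0.0], [0.376, 0.927, -0.0], [0.0, -0.0, -1.0]]
force: [0.2, -0.0, 0.5]
opening: 0.0875
grasp_force: 0.0
t: 1.43
eef_pos: [0.4662, 0.3084, 0.2223]
tool_rot: [[-0.464, 0.886, -0.001], [0.886, 0.464, -0.0], [-0.0, -0.001, -1.0]]
force: [-0.6, -0.1, 0.1]
opening: 0.0879
grasp_force: 0.0
t: 2.1
eef_pos: [0.4662, 0.3085, 0.2224]
tool_rot: [[0.322, 0.947, -0.001], [0.947, -0.322, -0.0], [-0.001, -0.0, -1.0]]
force: [-0.1, -0.8, 1.1]
opening: 0.0876
grasp_force: 0.0
0 [0.5844 0.1145] wire x off 2.7755575615628914e-17 [87. 82. 75. 68. 63. 58. 58. 62. 67. 74. 83. 89. 89.]
1 [0.5804 0.0276] wire x off -0.001999999999999974 [84. 85. 85. 82. 72. 61. 55. 55. 56. 64. 75. 84. 85.]
2 [ 0.5764 -0.0593] wire x off 0.0010000000000000286 [86. 81. 70. 59. 53. 51. 50. 55. 61. 69. 76. 82. 84.]
```

```bash
python3 -m pendant '{"delta_pos":[[0,0,0.023],[0,0,0.023],[0,0,0.023],[0,0,0.0224],[0,0,0],[0,0,0],[0,0,0],[0,0,0]],"rot":[[0,0,0],[0,0,0],[0,0,0],[0,0,0],[0,0,0],[0,0,0],[0,0,0],[0,0,0]],"hand":[0.0878,0.0878,0.0878,0.0878,0.0878,0.0,0.0,0.0]}' 40
python3 -m pendant '{"delta_pos":[[0,0,0],[0,0,0],[0,0,0],[0,0,0],[0,0,0],[0,0,0],[0,0,0],[0,0,0]],"rot":[[0,0,0],[0,0,0],[0,0,0],[0,0,0],[0,0,0],[0,0,0],[0,0,0],[0,0,0]],"hand":[0.0,0.0,0.0,0.0,0.0,0.0,0.0,0.0]}' 40
```

```text
t: 2.77
eef_pos: [0.4673, 0.3092, 0.1327]
tool_rot: [[0.317, 0.948, 0.002], [0.948, -0.317, 0.001], [0.002, 0.001, -1.0]]
force: [-0.3, 0.1, 0.7]
opening: 0.0711
grasp_force: 0.0
t: 3.43
eef_pos: [0.4663, 0.3086, 0.1312]
tool_rot: [[0.318, 0.948, -0.0], [0.948, -0.318, -0.0], [-0.0, -0.0, -1.0]]
force: [0.0, 0.4, 0.0]
opening: 0.0197
grasp_force: 40.0
```

```bash
python3 -m pendant '{"delta_pos":[[0,0,-0.04],[0,0,-0.04],[0,0,-0.04],[0,0,-0.04],[0,0,0],[0,0,0],[0,0,0],[0,0,0]],"rot":[[0,0,0],[0,0,0],[0,0,0],[0,0,0],[0,0,-0.0695],[0,0,-0.0695],[0,0,-0.0695],[0,0,-0.0695]],"hand":[0.0,0.0,0.0,0.0,0.0,0.0,0.0,0.0]}' 40
python3 -m pendant '{"delta_pos":[[-0.0314,0.0161,0],[-0.0314,0.0161,0],[-0.0314,0.0161,0],[-0.0314,0.0161,0],[-0.0314,0.0161,0],[-0.0314,0.0161,0],[0,0,0],[0,0,0]],"rot":[[0,0,0],[0,0,0],[0,0,0],[0,0,0],[0,0,0],[0,0,0],[0,0,0],[0,0,0]],"hand":[0.0,0.0,0.0,0.0,0.0,0.0,0.0,0.0]}' 40
python3 - <<'E'
from h import *
im,D=snap('side');s=bot.read_state();print(s['eef_pos'],s['force'],s['joints'])
p=s['eef_pos'];x,y=map(int,proj('side',[p[0],p[1],p[2]-.08]));print(x,y)
for q in ((0,0,-.106),(.018,-.001,-.106),(0,0,-.021)): print(np.round(proj('side',p+np.array(q))))
c=im[max(0,y-80):y+100,max(0,x-80):x+110][...,::-1];print(max(0,y-80),max(0,x-80));cv2.imwrite('pics/hook.png',cv2.resize(c,None,fx=3.3,fy=3.3,interpolation=2))
E
```

```text
t: 4.1
eef_pos: [0.4663, 0.3086, 0.2915]
tool_rot: [[0.042, 0.999, 0.0], [0.999, -0.042, 0.0], [0.0, 0.0, -1.0]]
force: [0.2, -0.4, -1.0]
opening: 0.0199
grasp_force: 40.0
t: 4.77
eef_pos: [0.5545, 0.1145, 0.2909]
tool_rot: [[0.049, 0.999, -0.001], [0.999, -0.049, 0.0], [-0.0, -0.001, -1.0]]
force: [0.1, -0.1, -1.2]
opening: 0.0197
grasp_force: 40.0
[0.55401959 0.11565783 0.29094672] [-0.91235244  0.48624726 -1.08738443] [1.84568205e-01 2.63588460e-01 1.69584052e+00 4.13820971e-04
 1.18297660e+00 2.32149876e-01]
265 139
[266. 150.]
[274. 150.]
[265. 115.]
59 185
```

View pics/hook.png

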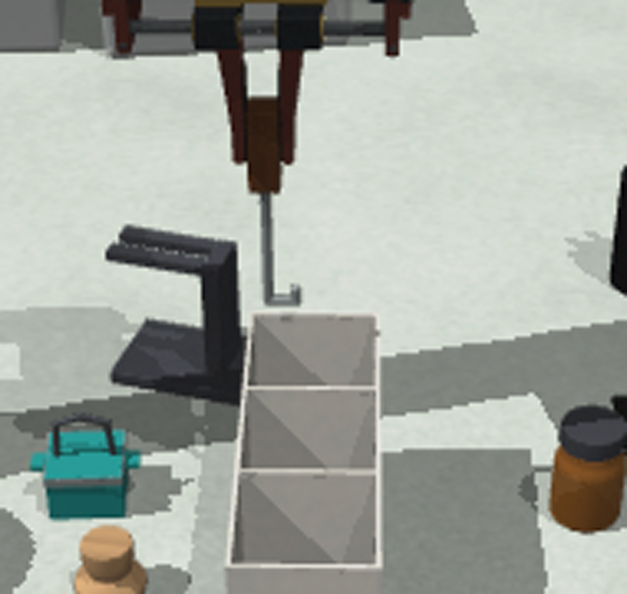

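Hook seen at crop (268,300) = image (266,150), as predicted, and pointing along +x. Now I'll go down into the first well, 30 mm short of the arch.

```bash
python3 -m pendant '{"delta_pos":[[0,0,0.02],[0,0,0.02],[0,0,0.02],[0,0,0.02],[0,0,0.02],[0,0,0.02],[0,0,0.004],[0,0,0]],"rot":[[0,0,0],[0,0,0],[0,0,0],[0,0,0],[0,0,0],[0,0,0],[0,0,0],[0,0,0]],"hand":[0.0,0.0,0.0,0.0,0.0,0.0,0.0,0.0]}' 40
python3 -m pendant '{"delta_pos":[[0,0.007,0],[0,0.007,0],[0,0.007,0],[0,0,0],[0,0,0],[0,0,0],[0,0,0],[0,0,0]],"rot":[[0,0,0],[0,0,0],[0,0,0],[0,0,0],[0,0,0],[0,0,0],[0,0,0],[0,0,0]],"hand":[0.0,0.0,0.0,0.0,0.0,0.0,0.0,0.0]}' 40
```

```text
t: 5.48
eef_pos: [0.5527, 0.1171, 0.166]
tool_rot: [[0.044, 0.999, -0.003], [0.999, -0.044, -0.0], [-0.001, -0.003, -1.0]]
force: [0.4, -0.4, 0.2]
opening: 0.0198
grasp_force: 40.0
t: 6.15
eef_pos: [0.575, 0.115, 0.1673]
tool_rot: [[0.046, 0.999, -0.0], [0.999, -0.046, -0.0], [-0.0, -0.0, -1.0]]
force: [-0.1, 0.9, -1.3]
opening: 0.0201
grasp_force: 40.0
```

```bash
cat > f.py <<'E'
from h import *
F=[];T=[]
for _ in range(8):
    bot.capture('side'); s=bot.read_state(); F.append(s['force']);T.append(s['joint_torque'])
print('F',np.round(np.mean(F,0),2),'sd',np.round(np.std(F,0),2),'tq',np.round(np.mean(T,0)[1:3],2),'t',s['t'])
E
python3 f.py
python3 -m pendant '{"delta_pos":[[0,0,-0.007],[0,0,-0.007],[0,0,-0.007],[0,0,-0.007],[0,0,-0.007],[0,0,0],[0,0,0],[0,0,0]],"rot":[[0,0,0],[0,0,0],[0,0,0],[0,0,0],[0,0,0],[0,0,0],[0,0,0],[0,0,0]],"hand":[0.0,0.0,0.0,0.0,0.0,0.0,0.0,0.0]}' 40
python3 f.py
python3 - <<'E'
from h import *
im,D=snap('top');cv2.imwrite('pics/lift0.png',cv2.resize(im[170:280,190:340][...,::-1],None,fx=5,fy=5,interpolation=2))
E
```

```text
F [-0.38 -0.24 -0.64] sd [0.71 0.52 0.6 ] tq [-52.52 -24.52] t 6.55
t: 7.22
eef_pos: [0.575, 0.115, 0.2022]
tool_rot: [[0.046, 0.999, -0.0], [0.999, -0.046, -0.0], [-0.0, -0.0, -1.0]]
force: [-1.2, -0.0, -2.1]
opening: 0.0201
grasp_force: 40.0
F [ 0.04 -0.12 -1.57] sd [0.41 0.24 0.42] tq [-52.11 -26.52] t 7.6167
```

The change of −0.93 N matches a light tin (0.09 kg). I'll set it back and try the middle well.

```bash
python3 -m pendant '{"delta_pos":[[0,0,0.007],[0,0,0.007],[0,0,0.006],[0,0,0.005],[0,0,0.005],[0,0,0.005],[0,0,0],[0,0,0]],"rot":[[0,0,0],[0,0,0],[0,0,0],[0,0,0],[0,0,0],[0,0,0],[0,0,0],[0,0,0]],"hand":[0.0,0.0,0.0,0.0,0.0,0.0,0.0,0.0]}' 40
python3 -m pendant '{"delta_pos":[[0,-0.007,0],[0,-0.007,0],[0,-0.007,0],[0,0,0],[0,0,-0.027],[0,0,-0.027],[0,0,-0.027],[0,0,-0.027]],"rot":[[0,0,0],[0,0,0],[0,0,0],[0,0,0],[0,0,0],[0,0,0],[0,0,0],[0,0,0]],"hand":[0.0,0.0,0.0,0.0,0.0,0.0,0.0,0.0]}' 40
python3 -m pendant '{"delta_pos":[[0,0,0],[-0.029,-0.002,0],[-0.029,0,0],[-0.029,0,0],[0,0,0],[0,0,0],[0,0,0],[0,0,0]],"rot":[[0,0,0],[0,0,0],[0,0,0],[0,0,0],[0,0,0],[0,0,0],[0,0,0],[0,0,0]],"hand":[0.0,0.0,0.0,0.0,0.0,0.0,0.0,0.0]}' 40
python3 - <<'E'
from h import *
s=bot.read_state();print(s['t'],s['eef_pos'])
im,D=snap('top');np.savez('top1.npz',im=im,D=D);cv2.imwrite('pics/top1.png',cv2.resize(im[170:280,190:340][...,::-1],None,fx=5,fy=5,interpolation=2))
E
```

```text
t: 8.33
eef_pos: [0.5751, 0.115, 0.1669]
tool_rot: [[0.046, 0.999, -0.001], [0.999, -0.046, -0.0], [-0.0, -0.001, -1.0]]
force: [-1.0, 0.4, -0.5]
opening: 0.0195
grasp_force: 40.0
t: 9.0
eef_pos: [0.5539, 0.116, 0.2767]
tool_rot: [[0.046, 0.999, 0.0], [0.999, -0.046, -0.0], [0.0, 0.0, -1.0]]
force: [-0.4, -0.9, -0.6]
opening: 0.0198
grasp_force: 40.0
t: 9.67
eef_pos: [0.5482, 0.03, 0.275]
tool_rot: [[0.045, 0.999, -0.0], [0.999, -0.045, 0.0], [0.0, -0.0, -1.0]]
force: [-0.1, -0.0, -0.6]
opening: 0.0199
grasp_force: 40.0
9.6667 [0.54817685 0.03004726 0.27504388]
```

View pics/top1.png

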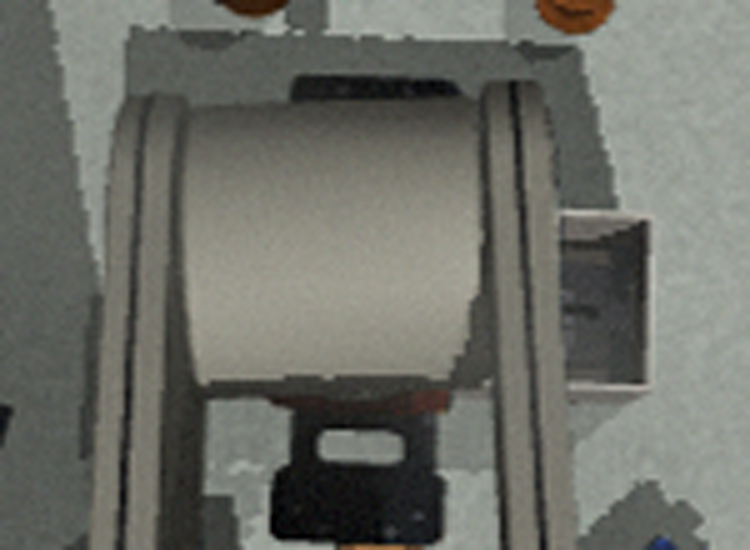

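The arm hides the wells from above; only the third well shows, at (610,300). The pose matches the target, so I carry on into the middle well.

```bash
python3 -m pendant '{"delta_pos":[[-0.001,0.002,0.02],[0,0,0.02],[0,0,0.02],[0,0,0.02],[0,0,0.02],[0,0,0.008],[0,0,0],[0,0,0]],"rot":[[0,0,0],[0,0,0],[0,0,0],[0,0,0],[0,0,0],[0,0,0],[0,0,0],[0,0,0]],"hand":[0.0,0.0,0.0,0.0,0.0,0.0,0.0,0.0]}' 40
python3 -m pendant '{"delta_pos":[[0,0.007,0],[0,0.007,0],[0,0.005,0],[0,0,0],[0,0,0],[0,0,0],[0,0,0],[0,0,0]],"rot":[[0,0,0],[0,0,0],[0,0,0],[0,0,0],[0,0,0],[0,0,0],[0,0,0],[0,0,0]],"hand":[0.0,0.0,0.0,0.0,0.0,0.0,0.0,0.0]}' 40
python3 f.py
python3 -m pendant '{"delta_pos":[[0,0,-0.007],[0,0,-0.007],[0,0,-0.007],[0,0,-0.007],[0,0,-0.007],[0,0,0],[0,0,0],[0,0,0]],"rot":[[0,0,0],[0,0,0],[0,0,0],[0,0,0],[0,0,0],[0,0,0],[0,0,0],[0,0,0]],"hand":[0.0,0.0,0.0,0.0,0.0,0.0,0.0,0.0]}' 40
python3 f.py
```

```text
t: 10.38
eef_pos: [0.5504, 0.0286, 0.1674]
tool_rot: [[0.045, 0.999, -0.0], [0.999, -0.045, 0.0], [0.0, -0.0, -1.0]]
force: [-0.2, 0.6, 0.1]
opening: 0.0197
grasp_force: 40.0
t: 11.05
eef_pos: [0.5689, 0.0272, 0.1673]
tool_rot: [[0.046, 0.999, -0.0], [0.999, -0.046, 0.0], [-0.0, -0.0, -1.0]]
force: [-0.1, -0.9, -0.6]
opening: 0.0199
grasp_force: 40.0
F [-0.12  0.02 -0.81] sd [0.48 0.6  0.36] tq [-50.78 -24.13] t 11.45
t: 12.12
eef_pos: [0.569, 0.0272, 0.2022]
tool_rot: [[0.046, 0.999, -0.0], [0.999, -0.046, -0.0], [-0.0, -0.0, -1.0]]
force: [-0.6, -0.3, -1.1]
opening: 0.0198
grasp_force: 40.0
F [ 0.12  0.04 -1.54] sd [0.23 0.45 0.39] tq [-50.31 -26.2 ] t 12.5167
```

Light as well (−0.73 N). I'll set it back and go to the third well.

```bash
python3 -m pendant '{"delta_pos":[[0,0,0.007],[0,0,0.007],[0,0,0.006],[0,0,0.005],[0,0,0.005],[0,0,0.005],[0,0,0],[0,0,0]],"rot":[[0,0,0],[0,0,0],[0,0,0],[0,0,0],[0,0,0],[0,0,0],[0,0,0],[0,0,0]],"hand":[0.0,0.0,0.0,0.0,0.0,0.0,0.0,0.0]}' 40
python3 -m pendant '{"delta_pos":[[0,-0.007,0],[0,-0.007,0],[0,-0.005,0],[0,0,0],[0,0,-0.027],[0,0,-0.027],[0,0,-0.027],[0,0,-0.027]],"rot":[[0,0,0],[0,0,0],[0,0,0],[0,0,0],[0,0,0],[0,0,0],[0,0,0],[0,0,0]],"hand":[0.0,0.0,0.0,0.0,0.0,0.0,0.0,0.0]}' 40
python3 -m pendant '{"delta_pos":[[0,0,0],[-0.029,0.003,0],[-0.029,0,0],[-0.029,0,0],[0,0,0],[0,0,0],[0,0,0.02],[0,0,0.02]],"rot":[[0,0,0],[0,0,0],[0,0,0],[0,0,0],[0,0,0],[0,0,0],[0,0,0],[0,0,0]],"hand":[0.0,0.0,0.0,0.0,0.0,0.0,0.0,0.0]}' 40
python3 -m pendant '{"delta_pos":[[0,0,0.02],[0,0,0.02],[0,0,0.02],[0,0,0.008],[0,0,0],[0,0,0],[0,0,0],[0,0,0]],"rot":[[0,0,0],[0,0,0],[0,0,0],[0,0,0],[0,0,0],[0,0,0],[0,0,0],[0,0,0]],"hand":[0.0,0.0,0.0,0.0,0.0,0.0,0.0,0.0]}' 40
python3 -m pendant '{"delta_pos":[[0,0.007,0],[0,0.007,0],[0,0.005,0],[0,0,0],[0,0,0],[0,0,0],[0,0,0],[0,0,0]],"rot":[[0,0,0],[0,0,0],[0,0,0],[0,0,0],[0,0,0],[0,0,0],[0,0,0],[0,0,0]],"hand":[0.0,0.0,0.0,0.0,0.0,0.0,0.0,0.0]}' 40
python3 f.py
python3 -m pendant '{"delta_pos":[[0,0,-0.007],[0,0,-0.007],[0,0,-0.007],[0,0,-0.007],[0,0,-0.007],[0,0,0],[0,0,0],[0,0,0]],"rot":[[0,0,0],[0,0,0],[0,0,0],[0,0,0],[0,0,0],[0,0,0],[0,0,0],[0,0,0]],"hand":[0.0,0.0,0.0,0.0,0.0,0.0,0.0,0.0]}' 40
python3 f.py
```

```text
t: 13.18
eef_pos: [0.5691, 0.0272, 0.167]
tool_rot: [[0.046, 0.999, -0.001], [0.999, -0.046, -0.0], [-0.0, -0.001, -1.0]]
force: [-0.4, -0.4, -0.3]
opening: 0.0199
grasp_force: 40.0
t: 13.85
eef_pos: [0.5499, 0.0281, 0.2767]
tool_rot: [[0.046, 0.999, 0.0], [0.999, -0.046, -0.0], [-0.0, 0.0, -1.0]]
force: [0.7, -0.5, -1.1]
opening: 0.0199
grasp_force: 40.0
t: 14.52
eef_pos: [0.55, -0.0582, 0.2356]
tool_rot: [[0.046, 0.999, 0.003], [0.999, -0.046, 0.0], [0.0, 0.003, -1.0]]
force: [0.0, -0.1, -0.8]
opening: 0.0199
grasp_force: 40.0
t: 15.18
eef_pos: [0.5501, -0.0588, 0.1686]
tool_rot: [[0.046, 0.999, 0.002], [0.999, -0.046, -0.0], [-0.0, 0.002, -1.0]]
force: [-0.2, 0.2, 0.0]
opening: 0.0198
grasp_force: 40.0
t: 15.85
eef_pos: [0.5679, -0.0598, 0.1672]
tool_rot: [[0.046, 0.999, -0.0], [0.999, -0.046, 0.0], [0.0, -0.0, -1.0]]
force: [-0.0, -0.0, -1.2]
opening: 0.02
grasp_force: 40.0
F [-0.15  0.08 -0.6 ] sd [0.42 0.55 0.42] tq [-50.9  -24.15] t 16.25
t: 16.92
eef_pos: [0.5679, -0.0598, 0.2021]
tool_rot: [[0.046, 0.999, -0.0], [0.999, -0.046, 0.0], [-0.0, -0.0, -1.0]]
force: [-0.2, 0.1, -3.9]
opening: 0.0196
grasp_force: 40.0
F [ 0.07  0.02 -4.7 ] sd [0.43 0.65 0.43] tq [-52.22 -27.36] t 17.3167
```

The change is −4.1 N, so this is the heavy tin (about 0.42 kg). Lift it out.

```bash
python3 -m pendant '{"delta_pos":[[0,0,-0.01],[0,0,-0.015],[0,0,-0.02],[0,0,-0.02],[0,0,-0.02],[0,0,-0.02],[0,0,-0.02],[0,0,-0.01]],"rot":[[0,0,0],[0,0,0],[0,0,0],[0,0,0],[0,0,0],[0,0,0],[0,0,0],[0,0,0]],"hand":[0.0,0.0,0.0,0.0,0.0,0.0,0.0,0.0]}' 40
python3 -m pendant '{"delta_pos":[[0,0,0],[0,0,0],[0,0,0],[0,0,0],[-0.003,-0.001,0],[-0.006,-0.002,0],[-0.009,-0.003,0],[-0.012,-0.004,0]],"rot":[[0,0,0],[0,0,0],[0,0,0],[0,0,0],[0,0,0],[0,0,0],[0,0,0],[0,0,0]],"hand":[0.0,0.0,0.0,0.0,0.0,0.0,0.0,0.0]}' 40
python3 - <<'E'
from h import *
im,D=snap('side');s=bot.read_state();print(s['eef_pos'],s['force'])
p=s['eef_pos'];x,y=map(int,proj('side',[p[0],p[1],p[2]-.12]));print(x,y,max(0,y-90),max(0,x-90))
c=im[max(0,y-90):y+90,max(0,x-90):x+90][...,::-1];cv2.imwrite('pics/hang.png',cv2.resize(c,None,fx=3.2,fy=3.2,interpolation=2))
E
```

```text
t: 17.98
eef_pos: [0.5691, -0.0599, 0.3407]
tool_rot: [[0.046, 0.999, 0.004], [0.999, -0.046, -0.001], [-0.0, 0.004, -1.0]]
force: [-1.1, 0.1, -4.5]
opening: 0.0199
grasp_force: 40.0
t: 18.65
eef_pos: [0.5565, -0.0899, 0.3369]
tool_rot: [[0.045, 0.999, -0.0], [0.999, -0.045, 0.0], [0.0, -0.0, -1.0]]
force: [-1.0, -0.1, -4.8]
opening: 0.02
grasp_force: 40.0
[ 0.55562556 -0.09205043  0.33704165] [-0.60389556 -1.74836699 -5.18936404]
266 197 107 176
```

View pics/hang.png

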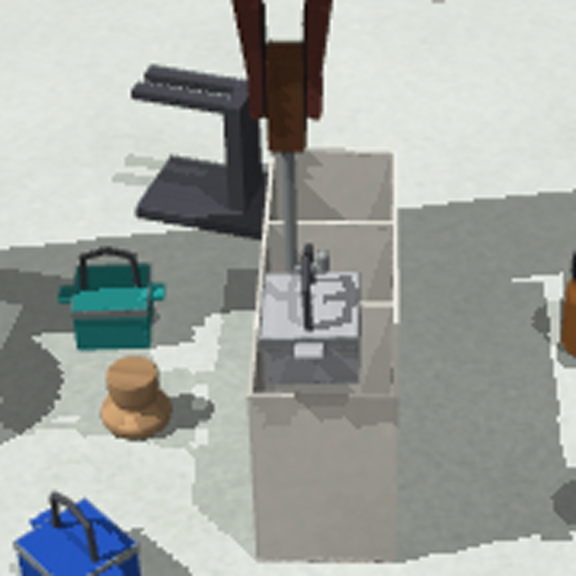

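The tin hangs level at crop (310,310), with its arch on the hook and clear of the rack. Carry it to the tray.

```bash
python3 -m pendant '{"delta_pos":[[-0.0135,-0.0048,0],[-0.0135,-0.0048,0],[-0.0135,-0.0048,0],[-0.0135,-0.0048,0],[-0.0135,-0.0048,0],[-0.0135,-0.0048,0],[-0.0135,-0.0048,0],[-0.0135,-0.0048,0]],"rot":[[0,0,0],[0,0,0],[0,0,0],[0,0,0],[0,0,0],[0,0,0],[0,0,0],[0,0,0]],"hand":[0.0,0.0,0.0,0.0,0.0,0.0,0.0,0.0]}' 40
python3 -m pendant '{"delta_pos":[[-0.0135,-0.0048,0],[-0.0135,-0.0048,0],[-0.0135,-0.0048,0],[-0.0135,-0.0048,0],[-0.0135,-0.0048,0],[-0.0135,-0.0048,0],[-0.0135,-0.0048,0],[-0.0135,-0.0048,0]],"rot":[[0,0,0],[0,0,0],[0,0,0],[0,0,0],[0,0,0],[0,0,0],[0,0,0],[0,0,0]],"hand":[0.0,0.0,0.0,0.0,0.0,0.0,0.0,0.0]}' 40
python3 -m pendant '{"delta_pos":[[-0.012,-0.005,0],[-0.010,-0.004,0],[-0.008,-0.003,0],[-0.006,-0.003,0],[-0.004,-0.001,0],[0,0,0],[0,0,0.01],[0,0,0.016]],"rot":[[0,0,0],[0,0,0],[0,0,0],[0,0,0],[0,0,0],[0,0,0],[0,0,0],[0,0,0]],"hand":[0.0,0.0,0.0,0.0,0.0,0.0,0.0,0.0]}' 40
python3 -m pendant '{"delta_pos":[[0,0,0.017],[0,0,0.017],[0,0,0.017],[0,0,0.017],[0,0,0.017],[0,0,0.016],[0,0,0.008],[0,0,0]],"rot":[[0,0,0],[0,0,0],[0,0,0],[0,0,0],[0,0,0],[0,0,0],[0,0,0],[0,0,0]],"hand":[0.0,0.0,0.0,0.0,0.0,0.0,0.0,0.0]}' 40
python3 - <<'E'
from h import *
im,D=snap('side');s=bot.read_state();print(s['eef_pos'],s['force'])
cv2.imwrite('pics/tray.png',cv2.resize(im[220:420,100:360][...,::-1],None,fx=3,fy=3,interpolation=2))
E
```

```text
t: 19.37
eef_pos: [0.5127, -0.1968, 0.3374]
tool_rot: [[0.047, 0.999, 0.0], [0.999, -0.047, -0.0], [-0.0, 0.0, -1.0]]
force: [-0.2, -0.1, -4.8]
opening: 0.0199
grasp_force: 40.0
t: 20.03
eef_pos: [0.4693, -0.3029, 0.3374]
tool_rot: [[0.047, 0.999, 0.0], [0.999, -0.047, -0.0], [-0.0, 0.0, -1.0]]
force: [-0.4, -0.2, -5.0]
opening: 0.02
grasp_force: 40.0
t: 20.7
eef_pos: [0.4534, -0.341, 0.3121]
tool_rot: [[0.046, 0.999, 0.003], [0.999, -0.046, -0.002], [-0.002, 0.003, -1.0]]
force: [0.3, 0.1, -4.6]
opening: 0.0199
grasp_force: 40.0
t: 21.37
eef_pos: [0.4514, -0.3394, 0.1999]
tool_rot: [[0.045, 0.999, -0.003], [0.999, -0.045, 0.003], [0.003, -0.003, -1.0]]
force: [-0.9, 0.7, -4.4]
opening: 0.02
grasp_force: 40.0
[ 0.45207344 -0.33997516  0.20131337] [ 0.51831963  0.48722774 -4.0267109 ]
```

View pics/tray.png

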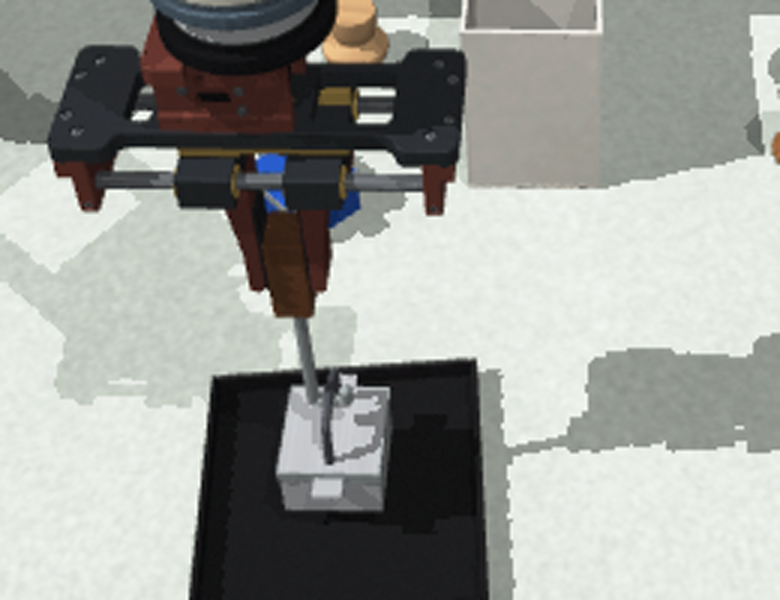

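The tin hangs over the tray floor, which matches the computed centre. Lower it gently and unhook.

```bash
python3 -m pendant '{"delta_pos":[[0,0,0],[0,0,0.007],[0,0,0.006],[0,0,0.004],[0,0,0.003],[0,0,0.002],[0,0,0.002],[0,0,0.002]],"rot":[[0,0,0],[0,0,0],[0,0,0],[0,0,0],[0,0,0],[0,0,0],[0,0,0],[0,0,0]],"hand":[0.0,0.0,0.0,0.0,0.0,0.0,0.0,0.0]}' 40
python3 -m pendant '{"delta_pos":[[0,0,0.002],[0,0,0.002],[0,0,0.002],[0,0,0.002],[0,0,0.002],[0,0,0.002],[0,0,0],[0,0,0]],"rot":[[0,0,0],[0,0,0],[0,0,0],[0,0,0],[0,0,0],[0,0,0],[0,0,0],[0,0,0]],"hand":[0.0,0.0,0.0,0.0,0.0,0.0,0.0,0.0]}' 40
python3 f.py
```

```text
t: 22.08
eef_pos: [0.4524, -0.3409, 0.1762]
tool_rot: [[0.046, 0.999, 0.0], [0.999, -0.046, -0.0], [-0.0, 0.0, -1.0]]
force: [0.7, -0.2, -2.0]
opening: 0.0196
grasp_force: 40.0
t: 22.75
eef_pos: [0.4523, -0.3408, 0.1642]
tool_rot: [[0.046, 0.999, -0.0], [0.999, -0.046, 0.0], [0.0, -0.0, -1.0]]
force: [0.2, -0.9, -1.0]
opening: 0.0198
grasp_force: 40.0
F [-0.22 -0.28 -0.6 ] sd [0.38 0.35 0.33] tq [-50.42 -23.85] t 23.15
```

```bash
python3 -m pendant '{"delta_pos":[[0,-0.006,0],[0,-0.008,0],[0,-0.008,0],[0,-0.008,0],[0,0,-0.01],[0,0,-0.03],[0,0,-0.04],[0,0,-0.04]],"rot":[[0,0,0],[0,0,0],[0,0,0],[0,0,0],[0,0,0],[0,0,0],[0,0,0],[0,0,0]],"hand":[0.0,0.0,0.0,0.0,0.0,0.0,0.0,0.0]}' 40
python3 -m pendant '{"delta_pos":[[0,0,0],[0,0,0],[0.02,0,0],[0.036,0.001,0],[0.036,0.001,0],[0.036,0.001,0],[0.036,0.001,0],[0.036,0.001,0]],"rot":[[0,0,0],[0,0,0],[0,0,0],[0,0,0],[0,0,0],[0,0,0],[0,0,0],[0,0,0]],"hand":[0.0,0.0,0.0,0.0,0.0,0.0,0.0,0.0]}' 40
python3 -m pendant '{"delta_pos":[[0.036,0.001,0],[0.036,0.001,0],[0.036,0.001,0],[0.036,0.001,0],[0.036,0.001,0],[0.036,0.001,0],[0.036,0.001,0],[0.036,0.001,0]],"rot":[[0,0,0],[0,0,0],[0,0,0],[0,0,0],[0,0,0],[0,0,0],[0,0,0],[0,0,0]],"hand":[0.0,0.0,0.0,0.0,0.0,0.0,0.0,0.0]}' 40
python3 -m pendant '{"delta_pos":[[0.036,0,0],[0.036,0,0],[0.036,0,0],[0.036,0,0],[0.02,0,0],[0,0,0],[0,0,0],[0,0,0]],"rot":[[0,0,0],[0,0,0.0695],[0,0,0.0695],[0,0,0.0695],[0,0,0.0695],[0,0,0],[0,0,0],[0,0,0]],"hand":[0.0,0.0,0.0,0.0,0.0,0.0,0.0,0.0]}' 40
python3 - <<'E'
from h import *
im,D=snap('side');s=bot.read_state();R=s['tool_rot'];d=np.array([.4663,.3086,.29])-s['eef_pos'];print('tool delta',R.T@d,'yawerr',np.degrees(np.arctan2(R[1,1],R[0,1])-np.arctan2(-.318,.948)))
cv2.imwrite('pics/ret.png',cv2.resize(im[60:420,150:330][...,::-1],None,fx=1.66,fy=1.66,interpolation=2))
E
```

```text
t: 23.82
eef_pos: [0.4215, -0.339, 0.2858]
tool_rot: [[0.046, 0.999, -0.001], [0.999, -0.046, 0.001], [0.001, -0.001, -1.0]]
force: [-0.0, -0.8, -0.9]
opening: 0.0199
grasp_force: 40.0
t: 24.48
eef_pos: [0.4352, -0.138, 0.2829]
tool_rot: [[0.047, 0.999, -0.003], [0.999, -0.047, 0.001], [0.001, -0.003, -1.0]]
force: [-0.4, 0.1, -1.0]
opening: 0.0201
grasp_force: 40.0
t: 25.15
eef_pos: [0.4565, 0.149, 0.2829]
tool_rot: [[0.046, 0.999, -0.002], [0.999, -0.046, -0.001], [-0.001, -0.002, -1.0]]
force: [0.6, -0.2, -0.7]
opening: 0.0198
grasp_force: 40.0
t: 25.82
eef_pos: [0.476, 0.3088, 0.283]
tool_rot: [[0.317, 0.948, -0.002], [0.948, -0.317, -0.002], [-0.002, -0.002, -1.0]]
force: [-0.0, -0.0, -1.8]
opening: 0.0199
grasp_force: 40.0
tool delta [-0.0031489  -0.00937654 -0.00663502] yawerr -0.0005196985273983509
```

View pics/ret.png

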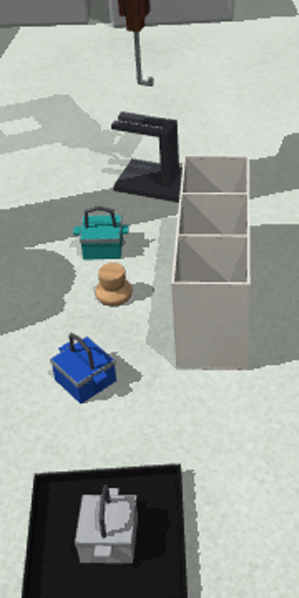

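The tin stands upright in the tray at (107,530), the two light tins are still in the rack, and the rod is above the stand. Correct the offset and lower the rod.

```bash
python3 -m pendant '{"delta_pos":[[-0.0031,-0.0094,0],[0,0,0],[0,0,0.016],[0,0,0.016],[0,0,0],[0,0,0],[0,0,0],[0,0,0]],"rot":[[0,0,0],[0,0,0],[0,0,0],[0,0,0],[0,0,0],[0,0,0],[0,0,0],[0,0,0]],"hand":[0.0,0.0,0.0,0.0,0.0,0.0,0.0,0.0]}' 40
python3 -m pendant '{"delta_pos":[[0,0,0.012],[0,0,0.016],[0,0,0.018],[0,0,0.018],[0,0,0.018],[0,0,0.016],[0,0,0.01],[0,0,0]],"rot":[[0,0,0],[0,0,0],[0,0,0],[0,0,0],[0,0,0],[0,0,0],[0,0,0],[0,0,0]],"hand":[0.0,0.0,0.0,0.0,0.0,0.0,0.0,0.0]}' 40
python3 f.py
```

```text
t: 26.53
eef_pos: [0.4675, 0.3101, 0.2534]
tool_rot: [[0.319, 0.948, 0.001], [0.948, -0.319, 0.001], [0.001, 0.001, -1.0]]
force: [0.1, 0.5, -0.2]
opening: 0.0197
grasp_force: 40.0
t: 27.2
eef_pos: [0.4658, 0.3092, 0.142]
tool_rot: [[0.318, 0.948, -0.003], [0.948, -0.318, -0.002], [-0.003, -0.002, -1.0]]
force: [-0.3, 0.5, -0.9]
opening: 0.0199
grasp_force: 40.0
F [-0.09 -0.13 -0.64] sd [0.37 0.62 0.39] tq [-50.01 -22.5 ] t 27.6
```

```bash
python3 -m pendant '{"delta_pos":[[0,0,0.003],[0,0,0.003],[0,0,0.002],[0,0,0.002],[0,0,0],[0,0,0],[0,0,0],[0,0,0]],"rot":[[0,0,0],[0,0,0],[0,0,0],[0,0,0],[0,0,0],[0,0,0],[0,0,0],[0,0,0]],"hand":[0.0,0.0,0.0,0.0,0.0,0.0,0.0,0.0]}' 40
python3 f.py
```

```text
t: 28.27
eef_pos: [0.4671, 0.31, 0.1343]
tool_rot: [[0.318, 0.948, 0.0], [0.948, -0.318, 0.0], [0.0, 0.0, -1.0]]
force: [0.3, 0.5, -0.9]
opening: 0.0196
grasp_force: 40.0
F [-0.17 -0.12 -0.82] sd [0.23 0.69 0.43] tq [-51.01 -22.28] t 28.6667
```

```bash
python3 -m pendant '{"delta_pos":[[0,0,0.001],[0,0,0.001],[0,0,0.001],[0,0,0],[0,0,0],[0,0,0],[0,0,0],[0,0,0]],"rot":[[0,0,0],[0,0,0],[0,0,0],[0,0,0],[0,0,0],[0,0,0],[0,0,0],[0,0,0]],"hand":[0.0,0.0,0.0,0.0,0.0,0.0,0.03,0.06]}' 40
python3 -m pendant '{"delta_pos":[[0,0,0],[0,0,0],[0,0,0],[0,0,0],[0,0,0],[0,0,-0.01],[0,0,-0.03],[0,0,-0.04]],"rot":[[0,0,0],[0,0,0],[0,0,0],[0,0,0],[0,0,0],[0,0,0],[0,0,0],[0,0,0]],"hand":[0.07,0.08,0.0878,0.0878,0.0878,0.0878,0.0878,0.0878]}' 40
python3 -m pendant '{"delta_pos":[[0,0,-0.04],[0,0,-0.04],[-0.04,0,0],[-0.04,0,0],[-0.04,0,0],[-0.04,0,0],[0,0,0],[0,0,0]],"rot":[[0,0,0],[0,0,0],[0,0,0],[0,0,0],[0,0,0],[0,0,0],[0,0,0],[0,0,0]],"hand":[0.0878,0.0878,0.0878,0.0878,0.0878,0.0878,0.0878,0.0878]}' 40
python3 - <<'E'
from h import *
im,D=snap('side');P=cloud('side',D);m=(P[...,2]>.115)&(P[...,2]<.18)&(D>0);m[:,:215]=0;m[:,250:]=0;m[:100]=0;m[145:]=0
p=P[m];print('handle side',len(p),p.min(0),p.max(0))
t,Dt=snap('top');a=cv2.resize(im[90:420,150:330][...,::-1],None,fx=1.7,fy=1.7,interpolation=2);b=cv2.resize(t[200:310,140:440][...,::-1],None,fx=1.6,fy=1.6,interpolation=2)
b=cv2.copyMakeBorder(b,0,a.shape[0]-b.shape[0],0,0,0);cv2.imwrite('pics/fin.png',np.hstack([a,b]))
Pt=cloud('top',Dt);v,u=np.mgrid[:420,:560]
m=(u>360)&(u<445)&(v>235)&(v<315)&(Pt[...,2]>.035)&(Pt[...,2]<.05)&(Dt>0);r=cv2.minAreaRect(Pt[m][:,:2].astype(np.float32));print('tin in tray',r,np.median(Pt[m][:,2]))
E
```

```text
t: 29.33
eef_pos: [0.4671, 0.31, 0.1313]
tool_rot: [[0.318, 0.948, 0.0], [0.948, -0.318, 0.0], [0.0, 0.0, -1.0]]
force: [-0.1, -0.2, 0.2]
opening: 0.0297
grasp_force: 0.0
t: 30.0
eef_pos: [0.4652, 0.3088, 0.2101]
tool_rot: [[0.318, 0.948, -0.005], [0.948, -0.318, -0.003], [-0.005, -0.004, -1.0]]
force: [-1.0, 0.7, 0.0]
opening: 0.0829
grasp_force: 0.0
t: 30.67
eef_pos: [0.4157, 0.157, 0.2923]
tool_rot: [[0.321, 0.947, 0.001], [0.947, -0.321, 0.001], [0.001, 0.001, -1.0]]
force: [0.0, 0.8, 0.6]
opening: 0.0873
grasp_force: 0.0
handle side 228 [0.45356555 0.29329511 0.11521562] [0.47874232 0.32859073 0.16819188]
tin in tray ((0.46328261494636536, -0.3409329652786255), (0.07711531221866608, 0.055366117507219315), 86.21405792236328) 0.04222734137422712
```

View pics/fin.png

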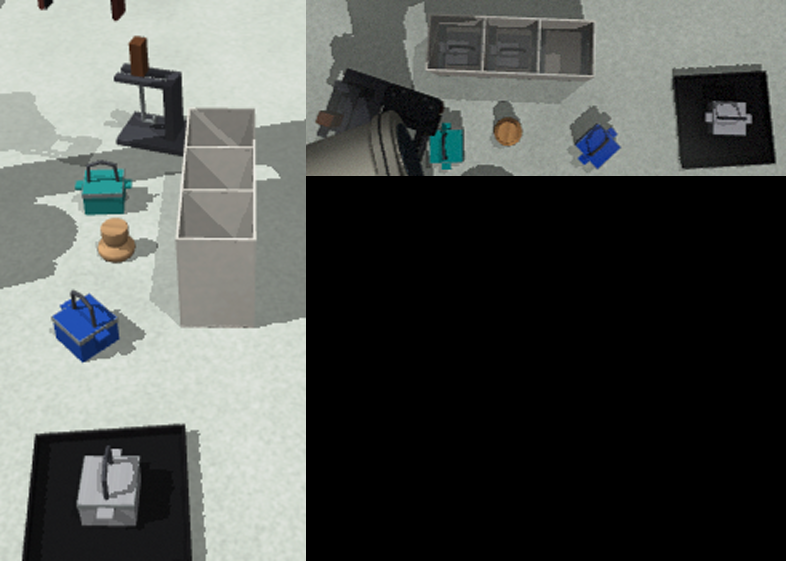

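The rod hangs upright in the stand at (140,70). The heavy tin stands at the tray centre, lid at 42 mm and within 3 mm. Both light tins hang in their wells at (460,47) and (512,47). All in place, so I hand in.

```bash
python3 -c "
from bench import bot
print(bot.job_done())"
```

```text
the job is handed in; nothing more can be done
None
```

The job is handed in (no verdict came back): the heavy tin, about 0.42 kg, stands upright at the tray centre, both light tins hang in their own wells, and the rod is back in its stand.

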